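# Open the bead jar in its holder and hover the cap

### The arm

A 6-joint arm with a two-finger parallel gripper is mounted at the origin on a cart in front of the work surface, level with it; the furniture and walls round the work are solid. World frame = base frame: x ahead of the robot, y to its left, z up, the work surface at z = 0. Lengths are in m, angles in degrees, forces in N, time in s.
With the tool pointing down it reaches from about 0.3 to 0.85 m from the base axis. Payload 5.4 kg.
Tool frame: the origin (TCP) lies at the very end of the fingers, on their centre line; the grasp point (between the pads) lies grasp_offset behind it (grasp_offset is the distance from the TCP to the grasp point, in m); z points along the fingers, y is the line along which they close (so a half turn about z gives the same grasp; the last joint's range is limited). The gripper opens to 85 mm and grips with 20 to 120 N. Pads are 22 mm wide; open, the fingers measure 114 mm over their backs; the gripper's body (76 mm by 85 mm) begins 54 mm behind the grasp point. The pads swing forward as they close: fully open they stand 13 mm farther back than shut.
Start: joints at [-81.423, 9.076, 91.501, -0, 79.423, -12.038], TCP at [0.202, -0.538, 0.231] pointing down, gripper open.
Joint ranges: [-166.64, 166.64], [-54.1, 131.32], [10.49, 154.53], [-73.88, 253.88], [9.74, 151.15], [-171.62, 171.62]. Speed limits (degrees/s): [147.25, 147.25, 180, 180, 180, 180].

### API

Orientations are given as [roll, pitch, yaw] about the fixed x, y, z axes, in that order (R = Rz(yaw) Ry(pitch) Rx(roll)).
In Python, from bench import get_obs, capture, calibration, job_done, grasp_offset gives the robot as it stands.
- The arm moves only by the tool play_rows, never from a script. Its argument "plan" is a list that holds one entry, the list of rows, each a list of 6 numbers: the shift along the tool's x, y, z scaled (see below), then the turn, a rotation vector about the tool's x, y, z scaled (see below). In form: [[[dx, dy, dz, rx, ry, rz], ...]]. A call has 1 to 8 rows; each row is the pose to reach, as a shift and turn from the pose commanded when the call began, along the tool's axes at that moment; what a row does not reach only later rows make up. The controller multiplies each number of a shift by 0.6 m and each number of a turn by 30 degrees. A row lasts 1/10 s, in which the tool goes at most 50 mm and 8.59 degrees, less where a joint would pass 70% of its speed; a pose out of reach is approached as far as the arm can. A call with a number of a shift or a turn outside -1 to 1 is refused whole. A call with a gripper value outside its range is refused whole. "fingers" is the gripper command: -1 is shut, 1 is fully open, values between are in proportion, set as the call begins (left out, the last holds). The fingers move at their own pace and stop on an object; "squeeze" is the grip in N (left out, the last holds). Time passes only in rows, so rows that repeat a pose let the fingers close. It gives the time, the measured TCP pose, the force, the opening and the grip force at its end, in the units of the state.
- get_obs(): the state, without advancing time (a new reading comes with each control period).
- capture(name): name is "side" or "top" or "wrist"; returns the picture (400x640x3 uint8, blue, green, red); there is no depth.
- calibration(name): a dict with "vfov" (degrees; the focal length in pixels is half the picture's height over the tangent of half this angle, whatever the lens; pixels are square), "cx", "cy" (the principal point, pixels), "eye" and "rotation" of the camera in the world; the wrist camera has in their place "T_tool_cam" (4x4, takes a point from camera to tool coordinates, whose origin is the TCP and whose axes are the flange's). Camera axes: x right, y down, z forward; pixel columns grow to the right and rows downward; lengths in m; the calibration is good to about 2 mm. A picture is of the moment at which its call begins: read the wrist's pose just before it. calibration takes no time and is no camera call.
- job_done(): hands the job in; it is judged then, once.
The state is a dict: "t": time; "joints": joint angles; "qvel": joint speeds; "joint_efforts": joint torques, N m; "tcp_pos": TCP position; "tcp_rot": TCP orientation; "force": force on the tool from outside, world axes, zero at the start; "torque": the same for the moment, N m; "opening": opening from 0.0 (shut) to 1.0 (fully open); "grasp_force": force on a finger pad.
Only numpy, scipy, OpenCV 4.12 (cv2) and the standard library are available. Lean on these libraries where they do the work, as an engineer would, in place of code of your own. Each camera call takes 0.05 s, during which the arm holds its last target. There are 200 camera calls.

### The job

Set the square jar of beads down in the square pocket of the wooden holder, so that it cannot turn, with its tight blue screw cap still on. Then unscrew the cap and, once its thread lets go, hold it level about a finger's breadth (1 to 3 cm) straight above the mouth of the jar, which stays seated in the pocket; finish while still holding the cap there, and leave the other things on the desk alone.

Things in the scene. Friction and masses are not known exactly. Their poses are not given: they have to be found in the camera images.
- jar_mid (a point): Centre of the square body of a clear jar of coloured beads, loose, about 0.4 kg. Body 64 x 64 mm, 58 mm tall: underside 29 mm below this point, flat shoulder 29 mm above. A round threaded neck, 44 mm across, rises 22 mm above the shoulder, inside the cap. x and y are square to the sides, z is up. At the start it stands capped on the desk (90 mm tall in all); it can be lifted by its cap.
- jar_mouth (a point): Centre of the jar's mouth, level with the rim, 51 mm above jar_mid; a springy orange seal stands up to 6 mm above the rim. Right-hand thread: seen from above the cap unscrews anticlockwise. Tight for the first 0.5 rad (about 0.25 N m: more than a bare desk holds), then loose; rises 4.8 mm per rad, 2 mm play. It lets go after about 2.1 rad; turning on to 3 rad does no harm.
- cap_mid (a point): Centre of the round blue screw cap with a white disc on top, half-way up: 60 mm across, 30 mm tall (top 15 mm above this point, lower edge 15 mm below), about 0.07 kg. z is up along its axis. Screwed on, this point is 46 mm above jar_mid and the lower edge 2 mm over the shoulder; the lower edge is level with the rim when it is 66 mm above jar_mid.
- pocket (a point): Centre of the floor of the square pocket in the holder, a bamboo block 100 x 100 x 32 mm fixed to the desk. The pocket is 70 x 70 mm and 24 mm deep with a 4 mm chamfer round its mouth; its floor is 8 mm above the desk. x and y axes are square to its sides, z up. The jar fits in any of four quarter turns; seated, jar_mid is 29 mm above this point.
- calculator: Grey pocket calculator lying flat, 128 x 78 x 14 mm; origin at the centre of its underside. Bystander.
- eraser: Blue and white eraser, 19 x 40 x 13 mm; origin at the centre of its underside. Bystander.
- highlighter_a: Yellow highlighter lying flat, 22 x 116 x 17 mm; origin at the centre of its underside. Bystander.
- glue_stick: Glue stick standing upright, red cap, 27 mm across and 98 mm tall; origin at the centre of its underside. Bystander.

How it is judged (in metres and radians):
On the way, in this order (a step that is already met when the one before it is completed fails the run):
1. the capped jar stands fully down in the holder's pocket, cap still screwed on (z of jar_mid in the frame of pocket below 0.033 m and horizontal distance between jar_mid and pocket below 0.008 m and angle between jar_mid's own z axis and vertical below 0.08 rad and z of cap_mid in the frame of jar_mid below 0.049 m), for 0.2 s.
2. the cap has come off the thread while the jar stays in the pocket (z of jar_mid in the frame of pocket below 0.033 m and horizontal distance between jar_mid and pocket below 0.008 m and angle between jar_mid's own z axis and vertical below 0.08 rad and z of cap_mid in the frame of jar_mid above 0.066 m), for 0.1 s.
At the end, for the whole second after the job is handed in: The jar stands upright in the pocket (4 mm of fully down, 8 mm of centre). The fingers hold the cap still and level (0.15 rad), clear of the jar, within 12 mm of its axis, lower edge 3 to 38 mm above the rim. Bystanders within 20 mm of where they stood (z of jar_mid in the frame of pocket below 0.033 m and horizontal distance between jar_mid and pocket below 0.008 m and angle between jar_mid's own z axis and vertical below 0.08 rad and z of cap_mid in the frame of jar_mid between 0.069 and 0.104 m and horizontal distance between cap_mid and jar_mouth below 0.012 m and angle between cap_mid's own z axis and vertical below 0.15 rad and contact force between the fingers and cap above 2 N and contact force between cap and jar below 0.1 N and linear speed of cap below 0.02 m/s and distance of each of calculator, eraser, highlighter_a, glue_stick from where it was at the start of the episode below 0.02 m); the arm keeps its last pose, push and grip.
It fails at once if the jar is opened outside the holder (z of cap_mid in the frame of jar_mid above 0.066 m and (horizontal distance between jar_mid and pocket above 0.02 m or z of jar_mid in the frame of pocket above 0.045 m)).
It fails at once if the jar is tipped over (angle between jar_mid's own z axis and vertical above 0.6 rad).
It fails at once if a bystander (calculator, eraser, highlighter, glue stick) is pushed away (distance of any of calculator, eraser, highlighter_a, glue_stick from where it was at the start of the episode above 0.03 m).
It also fails if it takes over 51 s, if anything falls off the work surface, if the arm or the gripper's body presses on something with over 40 N, if the wrist force passes 120 N, or if a joint passes its speed limit or range.

## Working session

There is one attempt and no reset: what is moved stays moved. The work goes in short steps, Python scripts to look and compute and a tool call to move; the robot and the scene stay as the last step left them, time stands still between calls to the robot, and variables do not carry over. Pictures are saved under pics/ and viewed, at most 10 in all, crops included, and the job is handed in when it is done.

Besides the shell and the picture viewer there is one more tool, called after "Emit:" as name(argument=value, ...) on one line, values as JSON. play_rows: Moves the arm, as the interface text tells. Shifts and turns lie within -1 to 1; 1 stands for 0.6 m of shift or 30 degrees of turn. Its arguments: {"type":"object","properties":{"plan":{"type":"array","items":{"type":"array","items":{"type":"array","items":{"type":"number","minimum":-1,"maximum":1}}}},"fingers":{"type":"number"},"squeeze":{"type":"number"}},"required":["plan"]}

```bash
mkdir -p pics; ls
python3 - <<'E'
from bench import *
import cv2
print(get_obs(), grasp_offset)
for n in("top","side","wrist"):
    print(n,calibration(n))
a=[capture(n) for n in("top","side")]
for n,i in zip(("top","side"),a): cv2.imwrite(f"pics/{n}0.png",i)
E
```

```text
pics
{'t': 0.0, 'joints': array([-8.14222101e+01,  9.11317400e+00,  9.15740010e+01,  1.28962878e-03,
        7.94239464e+01, -1.20357784e+01]), 'qvel': array([ 0.01597704, -0.02902957, -0.08708388, -0.12045613,  0.06920804,
       -0.12235558]), 'joint_efforts': array([-1.57855051e-03, -3.96004879e+01, -3.31422186e+01, -3.10017485e-04,
        8.60146014e-03, -2.59134470e-05]), 'tcp_pos': array([ 0.20234845, -0.53756066,  0.2302958 ]), 'tcp_rot': array([-1.79891586e+02, -2.44106908e-02,  2.06133073e+01]), 'force': array([-0.4029838 , -0.72722034, -0.07574534]), 'torque': array([ 0.01491416,  0.02336931, -0.02757249]), 'grasp_force': 0.0, 'opening': 0.9986910548552258} 0.0187
top {'vfov': 49.92570448542063, 'cx': 312.75962768268283, 'cy': 198.02876912444057, 'eye': array([ 0.47720066, -0.38908813,  0.9110606 ]), 'rotation': array([-171.18983779,    2.28815803,  -89.76673585])}
side {'vfov': 52.6079952810606, 'cx': 327.63160761855966, 'cy': 194.0805051845557, 'eye': array([0.51683326, 0.23443008, 0.66777908]), 'rotation': array([-133.19095525,   -0.52229407, -171.90263408])}
wrist {'vfov': 66.4103615206983, 'cx': 318.35650656383905, 'cy': 199.36901148502523, 'T_tool_cam': array([[ 1.50813021e-04, -9.58305078e-01, -2.85747010e-01,
         7.22978480e-02],
       [ 9.99999733e-01,  3.48826588e-04, -6.42069044e-04,
        -1.24934554e-04],
       [ 7.14974180e-04, -2.85746837e-01,  9.58304875e-01,
        -1.42581676e-01],
       [ 0.00000000e+00,  0.00000000e+00,  0.00000000e+00,
         1.00000000e+00]])}
```

View pics/top0.png

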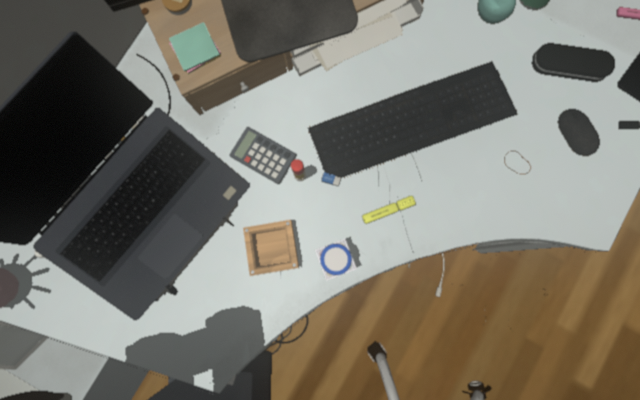

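View pics/side0.png

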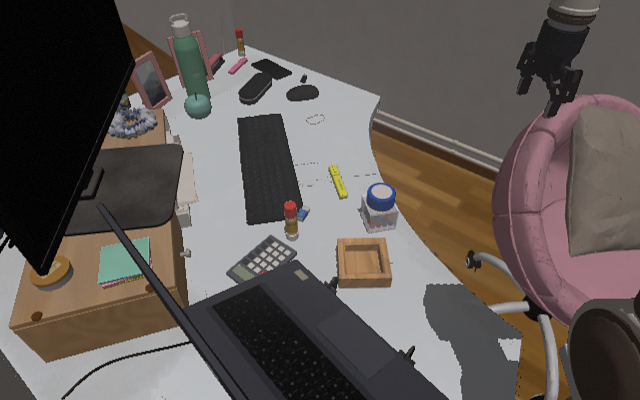

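The top view shows the capped jar at about (336,259) and the holder at (271,247). In the side view the jar is at (380,205) and the holder at (363,262). Next I'll measure them roughly.

```bash
cat > h.py <<'E'
from bench import *
import numpy as np, cv2
from scipy.spatial.transform import Rotation as R
def cam(n,o=None):
    c=calibration(n); f=200/np.tan(np.radians(c["vfov"]/2))
    if n=="wrist":
        T=np.array(c["T_tool_cam"]); Rt=R.from_euler("xyz",o["tcp_rot"],degrees=True).as_matrix()
        return f,c["cx"],c["cy"],o["tcp_pos"]+Rt@T[:3,3],Rt@T[:3,:3]
    return f,c["cx"],c["cy"],np.array(c["eye"]),R.from_euler("xyz",c["rotation"],degrees=True).as_matrix()
def onplane(C,uv,z):
    f,cx,cy,e,M=C; uv=np.atleast_2d(np.asarray(uv,float))
    d=np.c_[(uv[:,0]-cx)/f,(uv[:,1]-cy)/f,np.ones(len(uv))]@M.T
    return e+d*((z-e[2])/d[:,2])[:,None]
def mask(img,lo,hi):
    m=cv2.inRange(cv2.cvtColor(img,cv2.COLOR_BGR2HSV),np.array(lo),np.array(hi))
    return m
def big(m):
    return max(cv2.findContours(m,cv2.RETR_EXTERNAL,cv2.CHAIN_APPROX_NONE)[0],key=cv2.contourArea)
def capfit(img,C,z,roi=None):
    m=mask(img,(105,120,60),(130,255,255))
    if roi: k=np.zeros_like(m);k[roi[1]:roi[3],roi[0]:roi[2]]=255;m&=k
    c=big(m)[:,0]
    p=onplane(C,c,z)[:,:2]
    return cv2.minEnclosingCircle(p.astype(np.float32))
E
python3 - <<'E'
from h import *
t=cv2.imread("pics/top0.png");C=cam("top")
print("cap",capfit(t,C,.09,(300,220,380,290)))
m=mask(t,(8,70,60),(25,255,255));k=np.zeros_like(m);k[210:285,235:310]=255;m&=k
r=cv2.minAreaRect(onplane(C,big(m)[:,0],.032)[:,:2].astype(np.float32));print("holder",r)
s=cv2.imread("pics/side0.png");S=cam("side")
print("cap side",capfit(s,S,.09,(350,170,410,240)))
for n,uv,z in(("glue",(298,166),.098),("calc",(263,155),.014),("eraser",(331,179),.013),("hl",(388,209),.017)):print(n,onplane(C,uv,z)[0])
cv2.imwrite("pics/jar_side.png",cv2.resize(s[160:300,310:450],None,fx=4,fy=4,interpolation=cv2.INTER_CUBIC))
E
```

```text
cap ((0.4880955219268799, -0.3994351923465729), 0.027728945016860962)
holder ((0.5123464465141296, -0.2673259377479553), (0.09680631756782532, 0.09967528283596039), 9.577864646911621)
cap side ((0.48760855197906494, -0.3865516483783722), 0.041730448603630066)
glue [ 0.66617798 -0.32714859  0.098     ]
calc [ 0.71040066 -0.24481582  0.014     ]
eraser [ 0.65724729 -0.39131623  0.013     ]
hl [ 0.59225999 -0.50986216  0.017     ]
```

View pics/jar_side.png

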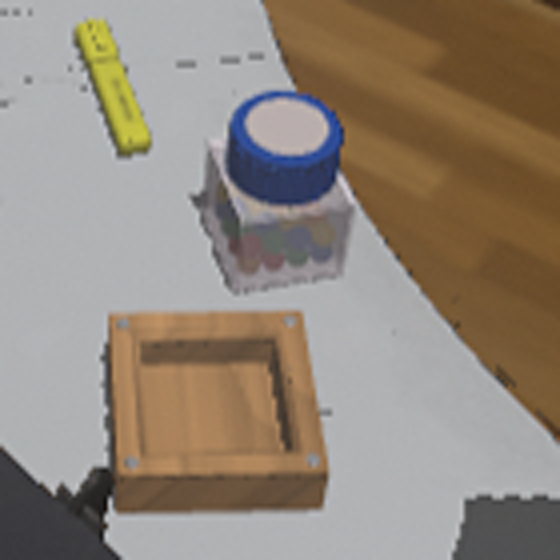

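The crop shows the jar turned slightly relative to the holder, with its lower front edge running from side-image pixels (369,233) to (395,229). I'll move to a hover over the jar and turn toward yaw −50.

Emit:
play_rows(plan=[[[0.53, -0.058, 0.03, 0, 0, 1], [0.53, -0.058, 0.03, 0, 0, 1], [0.53, -0.058, 0.03, 0, 0, 1], [0.53, -0.058, 0.03, 0, 0, 1], [0.53, -0.058, 0.03, 0, 0, 1], [0.53, -0.058, 0.03, 0, 0, 1], [0.53, -0.058, 0.03, 0, 0, 1], [0.53, -0.058, 0.03, 0, 0, 1]]], fingers=1)

```text
t: 0.9
tcp_pos: [0.4906, -0.3906, 0.2121]
tcp_rot: [-179.9, 0.0, -9.1]
force: [0.3, -0.1, -0.1]
opening: 1.0
grasp_force: 0.0
```

Emit:
play_rows(plan=[[[0, 0, 0, 0, 0, 1], [0, 0, 0, 0, 0, 1], [0, 0, 0, 0, 0, 1], [0, 0, 0, 0, 0, 1], [0, 0, 0, 0, 0, 1]]])

```text
t: 1.4
tcp_pos: [0.4868, -0.3941, 0.2129]
tcp_rot: [180.0, 0.1, -39.4]
force: [0.0, -0.8, 0.5]
opening: 0.999
grasp_force: 0.0
```

Run:
```python
from h import *
o=get_obs();w=capture("wrist");cv2.imwrite("pics/w1.png",w);np.savez("w1.npz",p=o["tcp_pos"],r=o["tcp_rot"])
print(o["t"],o["tcp_pos"],o["tcp_rot"],o["joints"])
```

```text
1.4 [ 0.48680376 -0.39413149  0.21289755] [ 1.79987540e+02  5.21866062e-02 -3.94490354e+01] [-5.00198690e+01  1.73749672e+01  8.38464345e+01 -2.22433914e-02
  7.88276143e+01  7.94334800e+01]
```

View pics/w1.png

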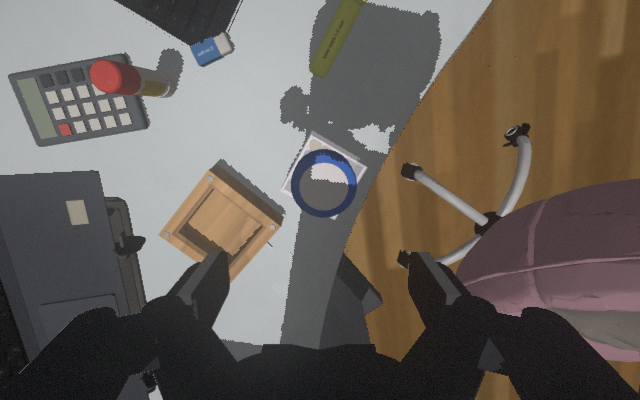

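The wrist view shows the cap ring at (323,183). The jar shoulder corners are near (314,132), (367,168), (283,193) and (337,218). The holder top corners are near (222,160), (283,215) and (160,235).

Run:
```python
from h import *
w=cv2.imread("pics/w1.png");d=np.load("w1.npz");o=dict(tcp_pos=d["p"],tcp_rot=d["r"]);C=cam("wrist",o)
m=mask(w,(100,80,40),(130,255,255));k=np.zeros_like(m);k[140:225,280:365]=255;c=big(m&k)
print("cap",cv2.minEnclosingCircle(onplane(C,c[:,0],.09)[:,:2].astype(np.float32)), cv2.boundingRect(c))
g=cv2.cvtColor(w,cv2.COLOR_BGR2GRAY).astype(np.float32)
def sub(pts,win=4):
    return cv2.cornerSubPix(g.astype(np.uint8),np.float32(pts).reshape(-1,1,2),(win,win),(-1,-1),(3,50,.01))[:,0]
j=sub([(314,132),(367,168),(337,218),(283,193)]);P=onplane(C,j,.058)[:,:2]
print(j);print("jar",P.mean(0),[(np.linalg.norm(v),np.degrees(np.arctan2(v[1],v[0]))%90) for v in np.roll(P,-1,0)-P])
h=sub([(160,235),(222,160),(283,215)]);P=onplane(C,h,.032)[:,:2]
print(h);print("hold",(P[0]+P[2])/2,[(np.linalg.norm(v),np.degrees(np.arctan2(v[1],v[0]))%90) for v in np.diff(P,axis=0)])
x=mask(w,(8,60,50),(25,255,255));k[:]=0;k[150:300,150:290]=255;x&=k
cc=big(x);print(cv2.minAreaRect(onplane(C,cc[:,0],.032)[:,:2].astype(np.float32)))
# pocket walls crop
cv2.imwrite("pics/w1c.png",cv2.resize(w[115:290,150:380],None,fx=3.4,fy=3.4,interpolation=cv2.INTER_CUBIC))
```

```text
cap ((0.4897065758705139, -0.4019940495491028), 0.030838357284665108) (291, 150, 66, 67)
[[314.      132.     ]
 [366.8208  166.66273]
 [337.      218.     ]
 [283.      193.     ]]
jar [ 0.48632269 -0.40284708] [(np.float64(0.06169831528827513), np.float64(17.765812529938756)), (np.float64(0.06079696479146596), np.float64(22.69385207314349)), (np.float64(0.06120086833981638), np.float64(24.543381888149703)), (np.float64(0.06807303923231578), np.float64(22.947413517228625))]
[[157.66565 234.47668]
 [220.65439 158.08853]
 [283.23102 214.22578]]
hold [ 0.51578273 -0.27372982] [(np.float64(0.1188095898857417), np.float64(8.142370592850966)), (np.float64(0.09017717619361976), np.float64(6.104909258355747))]
((0.5123774409294128, -0.2731184959411621), (0.09958399832248688, 0.11066377907991409), 9.719145774841309)
```

View pics/w1c.png

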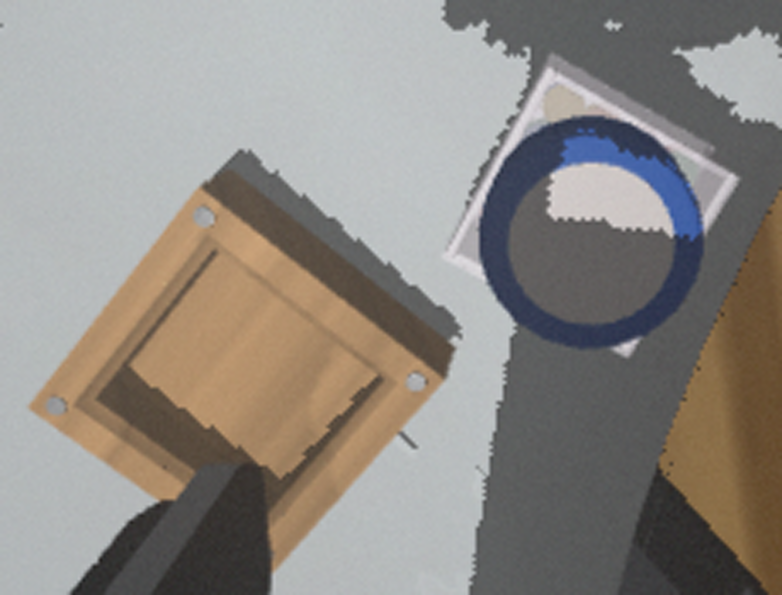

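In the crop, the holder top corners are at (203,188), (447,375) and (35,407). The jar shoulder corners are at (551,67), (738,178), (627,355) and (446,257).

Run:
```python
from h import *
d=np.load("w1.npz");o=dict(tcp_pos=d["p"],tcp_rot=d["r"]);C=cam("wrist",o)
f=lambda p:(np.array(p)+.5)/3.4-.5+[150,115]
def rep(n,P,e):
    print(n,[(round(np.linalg.norm(v),4),round(np.degrees(np.arctan2(v[1],v[0]))%90,1)) for v in e])
J=onplane(C,f([(551,67),(738,178),(627,355),(446,257)]),.058)[:,:2]
rep("jar",J,np.roll(J,-1,0)-J);print(J.mean(0),(J[1]+J[3])/2)
H=onplane(C,f([(35,407),(203,188),(447,375)]),.032)[:,:2]
rep("hold",H,np.diff(H,axis=0));print((H[0]+H[2])/2)
S=onplane(C,f([(56,405),(204,216),(416,382)]),.032)[:,:2]
rep("screws",S,np.diff(S,axis=0));print((S[0]+S[2])/2)
```

```text
jar [(np.float64(0.0625), np.float64(20.2)), (np.float64(0.0629), np.float64(20.7)), (np.float64(0.0623), np.float64(20.8)), (np.float64(0.0636), np.float64(20.9))]
[ 0.48734395 -0.40128487] [ 0.48723401 -0.40116181]
hold [(np.float64(0.0986), np.float64(9.9)), (np.float64(0.098), np.float64(10.4))]
[ 0.51093495 -0.26961715]
screws [(np.float64(0.0861), np.float64(9.6)), (np.float64(0.0863), np.float64(9.5))]
[ 0.5112879  -0.26778965]
```

Emit:
play_rows(plan=[[[0.009, 0.008, 0.06, 0, 0, 0], [0.009, 0.008, 0.13, 0, 0, 0], [0.009, 0.008, 0.19, 0, 0, 0], [0.009, 0.008, 0.23, 0, 0, 0], [0.009, 0.008, 0.253, 0, 0, 0], [0.009, 0.008, 0.263, 0, 0, 0], [0.009, 0.008, 0.263, 0, 0, 0]]], fingers=1)

```text
t: 2.15
tcp_pos: [0.4889, -0.401, 0.0556]
tcp_rot: [180.0, 0.0, -39.4]
force: [0.3, -0.3, 0.1]
opening: 0.998
grasp_force: 0.0
```

Emit:
play_rows(plan=[[[0, 0, 0, 0, 0, 0], [0, 0, 0, 0, 0, 0], [0, 0, 0, 0, 0, 0], [0, 0, 0, 0, 0, 0], [0, 0, 0, 0, 0, 0], [0, 0, 0, 0, 0, 0], [0, 0, 0, 0, 0, 0], [0, 0, 0, 0, 0, 0]]], fingers=-1, squeeze=50)

```text
t: 2.95
tcp_pos: [0.4895, -0.4022, 0.0576]
tcp_rot: [179.9, -0.2, -39.4]
force: [-2.1, -0.7, 6.3]
opening: 0.689
grasp_force: 53.2
```

Emit:
play_rows(plan=[[[0, 0, -0.015, 0, 0, 0], [0, 0, -0.04, 0, 0, 0], [0, 0, -0.07, 0, 0, 0], [0, 0, -0.1, 0, 0, 0], [0, 0, -0.12, 0, 0, 0], [0, 0, -0.12, 0, 0, 0], [0, 0, -0.12, 0, 0, 0]]])

```text
t: 3.65
tcp_pos: [0.4887, -0.4004, 0.1271]
tcp_rot: [-180.0, 0.0, -39.4]
force: [-0.3, 0.4, -7.2]
opening: 0.688
grasp_force: 55.5
```

Run:
```python
from h import *
o=get_obs();w=capture("wrist");s=capture("side")
np.savez("w2.npz",p=o["tcp_pos"],r=o["tcp_rot"])
print(o["t"],o["tcp_pos"],o["tcp_rot"],o["force"],o["opening"],o["joints"][5])
cv2.imwrite("pics/ws2.png",np.hstack([cv2.resize(w[60:400,140:500],(424,400)),cv2.resize(s[130:310,290:460],(376,400))]))
cv2.imwrite("pics/w2.png",w);cv2.imwrite("pics/s2.png",s)
```

```text
3.65 [ 0.48872792 -0.40040643  0.12710073] [-1.79985756e+02  4.14590972e-02 -3.93843043e+01] [-0.31489835  0.35847033 -7.16216539] 0.6883946638515457 79.11233386139844
```

View pics/ws2.png

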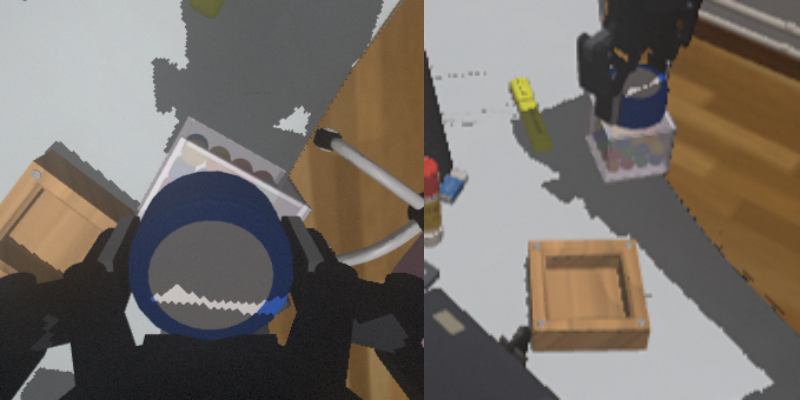

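The jar hangs upright and firmly from the cap, with the holder ahead and clear. I'll carry it over.

Emit:
play_rows(plan=[[[-0.01, -0.018, -0.005, 0, 0, 0.04], [-0.03, -0.055, -0.005, 0, 0, 0.1], [-0.06, -0.105, -0.005, 0, 0, 0.2], [-0.085, -0.15, -0.005, 0, 0, 0.28], [-0.102, -0.182, -0.005, 0, 0, 0.34], [-0.11, -0.195, -0.005, 0, 0, 0.367], [-0.11, -0.195, -0.005, 0, 0, 0.367], [-0.11, -0.195, -0.005, 0, 0, 0.367]]])

```text
t: 4.55
tcp_pos: [0.512, -0.2693, 0.1303]
tcp_rot: [180.0, -0.0, -50.4]
force: [-0.4, 0.1, -6.1]
opening: 0.687
grasp_force: 55.5
```

Run:
```python
from h import *
o=get_obs();w=capture("wrist");s=capture("side");t=capture("top")
np.savez("w3.npz",p=o["tcp_pos"],r=o["tcp_rot"])
print(o["t"],o["tcp_pos"],o["tcp_rot"],o["force"],o["opening"],o["joints"])
cv2.imwrite("pics/ws3.png",np.hstack([cv2.resize(w[60:400,140:500],(424,400)),cv2.resize(s[170:310,300:430],(376,400))]))
for n,i in(("w3",w),("s3",s),("t3",t)):cv2.imwrite(f"pics/{n}.png",i)
```

```text
4.55 [ 0.51196259 -0.26930135  0.13026261] [ 1.79963532e+02 -1.51442470e-02 -5.03804897e+01] [-0.36423219  0.06907544 -6.08663758] 0.6874238051281731 [-3.96867509e+01  1.51026890e+01  9.64084882e+01 -4.15400716e-02
  6.84807136e+01  1.00708978e+02]
```

View pics/ws3.png

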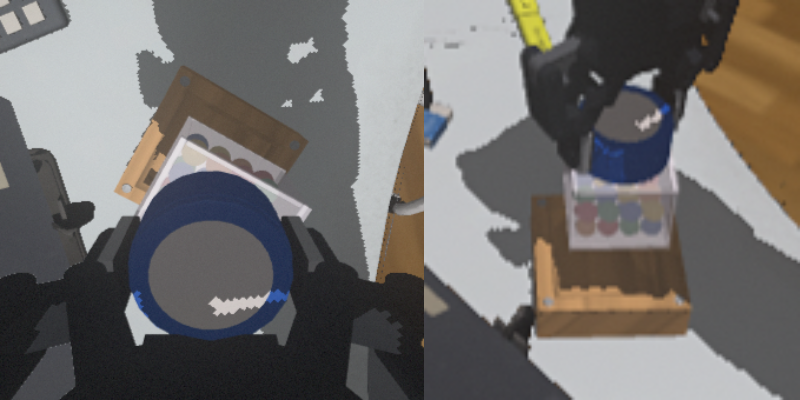

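The jar looks aligned over the holder. A quick numeric check uses the shoulder corners (183,138) and (309,212) and the screws (183,81), (293,146) and (126,187), all crop pixels.

Run:
```python
from h import *
d=np.load("w3.npz");C=cam("wrist",dict(tcp_pos=d["p"],tcp_rot=d["r"]))
f=lambda p:np.array(p)*[360/424,.85]+[140,60]
J=onplane(C,f([(182,138),(309,212)]),.131)[:,:2];v=J[1]-J[0]
a=np.arctan2(v[1],v[0]);n=np.array([np.sin(a),-np.cos(a)]);m=J.mean(0);n=n if n@(d["p"][:2]-m)>0 else -n
print("jar",np.linalg.norm(v),np.degrees(a)%90,m+n*.032)
S=onplane(C,f([(126,187),(183,81),(293,146)]),.032)[:,:2]
print("scr",[(np.linalg.norm(v),np.degrees(np.arctan2(v[1],v[0]))%90) for v in np.diff(S,axis=0)],(S[0]+S[2])/2)
```

```text
jar 0.06273471010714178 8.492984306133366 [ 0.51080106 -0.26685753]
scr [(np.float64(0.08496963555691692), np.float64(9.873463912189337)), (np.float64(0.08661527279896211), np.float64(9.305187657780351))] [ 0.5117121  -0.26742231]
```

Emit:
play_rows(plan=[[[0.001, -0.001, 0.03, 0, 0, 0], [0.001, -0.001, 0.05, 0, 0, 0], [0.001, -0.001, 0.065, 0, 0, 0], [0.001, -0.001, 0.078, 0, 0, 0], [0.001, -0.001, 0.09, 0, 0, 0], [0.001, -0.001, 0.1, 0, 0, 0], [0.001, -0.001, 0.1, 0, 0, 0]]])

```text
t: 5.4
tcp_pos: [0.5125, -0.2681, 0.0695]
tcp_rot: [180.0, 0.1, -50.4]
force: [0.7, -0.2, -6.1]
opening: 0.689
grasp_force: 55.5
```

Emit:
play_rows(plan=[[[0, 0, 0.003, 0, 0, 0], [0, 0, 0.006, 0, 0, 0], [0, 0, 0.008, 0, 0, 0], [0, 0, 0.01, 0, 0, 0], [0, 0, 0.01, 0, 0, 0]]])

```text
t: 5.9
tcp_pos: [0.5134, -0.2687, 0.0658]
tcp_rot: [-180.0, -0.0, -50.4]
force: [-2.4, 3.4, 4.3]
opening: 0.693
grasp_force: 56.7
```

Run:
```python
from h import *
w=capture("wrist");s=capture("side")
cv2.imwrite("pics/ws4.png",np.hstack([cv2.resize(w[60:400,140:500],(424,400)),cv2.resize(s[190:310,310:425],(376,400))]))
o=get_obs();print(o["t"],o["tcp_pos"],o["force"],o["torque"])
```

```text
6.0 [ 0.51336518 -0.26870646  0.065753  ] [-4.56339403  1.91119627  6.27309876] [ 0.55630962  0.67182961 -0.08061575]
```

View pics/ws4.png

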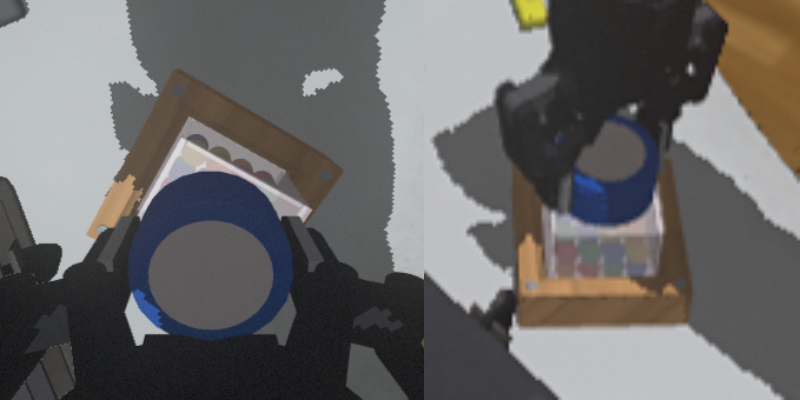

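The jar is down in the pocket: contact came at TCP z 0.0658, against 0.0656 expected. I'll start unscrewing anticlockwise and rise with the thread.

Emit:
play_rows(plan=[[[0, 0, 0, 0, 0, -0.2], [0, 0, -0.001, 0, 0, -0.4], [0, 0, -0.002, 0, 0, -0.6], [0, 0, -0.003, 0, 0, -0.8], [0, 0, -0.004, 0, 0, -1], [0, 0, -0.004, 0, 0, -1]]], squeeze=60)

```text
t: 6.6
tcp_pos: [0.5142, -0.2692, 0.0677]
tcp_rot: [180.0, -0.2, -20.4]
force: [2.5, 0.4, 0.0]
opening: 0.685
grasp_force: 65.1
```

Emit:
play_rows(plan=[[[0, 0, -0.001, 0, 0, -0.25], [0, 0, -0.002, 0, 0, -0.5], [0, 0, -0.003, 0, 0, -0.75], [0, 0, -0.004, 0, 0, -1], [0, 0, -0.004, 0, 0, -1]]])

```text
t: 7.1
tcp_pos: [0.5138, -0.2686, 0.0697]
tcp_rot: [180.0, -0.1, 9.5]
force: [2.3, 1.5, -0.6]
opening: 0.687
grasp_force: 65.0
```

Emit:
play_rows(plan=[[[0, 0, -0.001, 0, 0, -0.25], [0, 0, -0.002, 0, 0, -0.5], [0, 0, -0.003, 0, 0, -0.75], [0, 0, -0.004, 0, 0, -1], [0, 0, -0.004, 0, 0, -1]]])

```text
t: 7.6
tcp_pos: [0.5132, -0.2682, 0.0718]
tcp_rot: [-180.0, -0.0, 39.4]
force: [0.4, 3.7, -0.8]
opening: 0.686
grasp_force: 65.0
```

Emit:
play_rows(plan=[[[0, 0, -0.001, 0, 0, -0.25], [0, 0, -0.002, 0, 0, -0.5], [0, 0, -0.003, 0, 0, -0.75], [0, 0, -0.004, 0, 0, -1], [0, 0, -0.004, 0, 0, -1]]])

```text
t: 8.1
tcp_pos: [0.5127, -0.2682, 0.0739]
tcp_rot: [-179.9, -0.0, 69.3]
force: [-0.4, 3.0, -0.3]
opening: 0.69
grasp_force: 65.1
```

Going on another 35° in total, past the point of release at about 2.1 rad.

Emit:
play_rows(plan=[[[0, 0, -0.001, 0, 0, -0.25], [0, 0, -0.002, 0, 0, -0.5], [0, 0, -0.003, 0, 0, -0.75], [0, 0, -0.004, 0, 0, -1], [0, 0, -0.004, 0, 0, -1]]])

```text
t: 8.6
tcp_pos: [0.5126, -0.2683, 0.0763]
tcp_rot: [-179.9, -0.0, 99.3]
force: [0.0, 3.0, 0.5]
opening: 0.688
grasp_force: 65.1
```

Emit:
play_rows(plan=[[[0, 0, 0, 0, 0, -0.17], [0, 0, -0.002, 0, 0, -0.17], [0, 0, -0.004, 0, 0, -0.17], [0, 0, -0.006, 0, 0, -0.17], [0, 0, -0.006, 0, 0, -0.17]]])

```text
t: 9.1
tcp_pos: [0.513, -0.2687, 0.0802]
tcp_rot: [-180.0, 0.0, 104.6]
force: [-2.4, 1.1, -1.1]
opening: 0.687
grasp_force: 64.9
```

The lift force is only the cap's weight, so the thread has let go. I'll lift straight up by 25 mm.

Emit:
play_rows(plan=[[[0, 0, -0.005, 0, 0, 0], [0, 0, -0.012, 0, 0, 0], [0, 0, -0.02, 0, 0, 0], [0, 0, -0.03, 0, 0, 0], [0, 0, -0.038, 0, 0, 0], [0, 0, -0.042, 0, 0, 0], [0, 0, -0.042, 0, 0, 0], [0, 0, -0.042, 0, 0, 0]]])

```text
t: 9.9
tcp_pos: [0.513, -0.2685, 0.1053]
tcp_rot: [-180.0, 0.0, 104.7]
force: [0.1, -0.5, -1.0]
opening: 0.687
grasp_force: 65.1
```

Run:
```python
from h import *
w=capture("wrist");s=capture("side")
cv2.imwrite("pics/ws5.png",np.hstack([cv2.resize(w[60:400,140:500],(424,400)),cv2.resize(s[190:310,310:425],(376,400))]))
o=get_obs();print(o["t"],o["tcp_pos"],o["tcp_rot"],o["force"],o["grasp_force"])
```

```text
10.0 [ 0.51281285 -0.26839077  0.10496788] [-1.79978774e+02 -2.95622810e-02  1.04704534e+02] [ 0.10602469 -0.21750488 -0.32687017] 65.07622149433999
```

View pics/ws5.png

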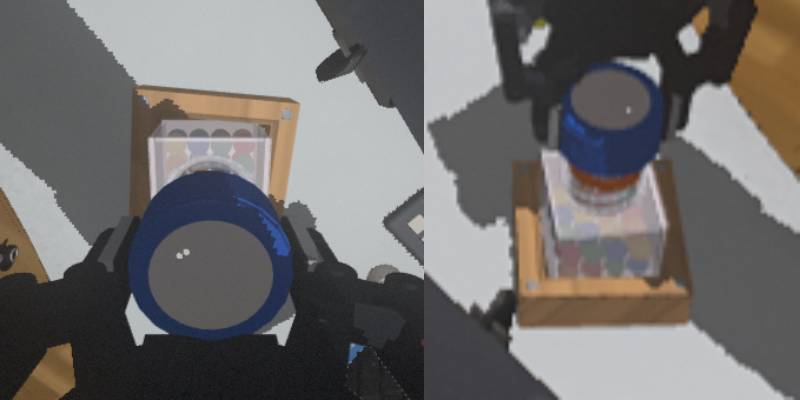

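The cap is held level above the open neck, with the orange seal visible below it. The jar is seated in the pocket and the wrist carries only the cap's weight.

```bash
python3 -c "
from bench import *
print(job_done())"
```

```text
the job is handed in; nothing more can be done
None
```

The job is handed in at about 10 s of the 51 s limit: the jar sits in the pocket and the unscrewed cap is held level about 2 cm above its mouth, going by the last picture and arm readings; no verdict came back.

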